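# Make up two hardness-test kits

### The arm

A 6-joint arm with a two-finger parallel gripper is mounted at the origin on the work surface. World frame = base frame: x ahead of the robot, y to its left, z up, the work surface at z = 0. Lengths are in m, angles in degrees, forces in N, time in s.
With the tool pointing down it reaches from about 0.35 to 0.875 m from the base axis. Payload 4.2 kg.
Tool frame: the origin (TCP) lies on the centre line of the jaws, within the pads' length; the fingertips stand 19 mm ahead of it and the grasp point (between the pads) is the TCP; z points along the fingers, y is the line along which they close (so a half turn about z gives the same grasp; the last joint's range is limited). The gripper opens to 87 mm and grips with 3 to 60 N. Pads are 19 mm wide; open, the fingers measure 117 mm over their backs; the gripper's body (75 mm by 190 mm) begins 51 mm behind the grasp point.
Start: joints at [-58.235, 22.042, 0.453, 0, -68.411, -14.817], TCP at [0.182, -0.598, 0.242] pointing down, gripper open.
Joint ranges: [-179.83, 179.83], [-69.29, 118.12], [-61.27, 80.66], [-181.25, 117.63], [-171.15, -9.14], [-177.46, 177.46]. Speed limits (degrees/s): [159.86, 159.86, 180, 180, 180, 180].

### API

Orientations are given as a 3x3 rotation matrix whose columns are the frame's x, y, z axes.
In Python, from station import sense, capture, finish_job, search_frame, masks_of gives the robot as it stands.
- The arm moves only by the tool drive_tool, never from a script. Its argument "rows" is a list of rows, each a list of 7 numbers: the opening in per cent of the stroke, from 0 (shut) to 100 (fully open), then the shift along the world's x, y, z in mm, then the turn, a rotation vector about the world's x, y, z in rad. In form: [[fingers, dx, dy, dz, wx, wy, wz], ...]. A call has 1 to 5 rows; each row shifts and turns the commanded pose from where the row before left it; what a row does not reach is not made up. A row lasts 1/12 s, in which the tool goes at most 41.7 mm and 7.16 degrees, less where a joint would pass 70% of its speed; a pose out of reach is approached as far as the arm can. A call is refused whole if a number of a shift passes 41.7 or a number of a turn 0.125, either way. A call with a gripper value outside its range is refused whole. The fingers move at their own pace and stop on an object; the grip force is fixed at half the most. Time passes only in rows, so rows that do not move let the fingers close. It gives the time, the measured TCP pose, the force, the opening and the grip force at its end, in the units of the state.
- sense(): the state, without advancing time (a new reading comes with each control period).
- capture(name): name is "scene" or "top" or "wrist"; returns a dict with "frame" (480x640x3 uint8, red, green, blue), "z_map" (480x640 float32, m along the optical axis (not along the pixel's ray), 0 where there is no reading), "fx", "fy", "cx", "cy" (pixels), "R" (3x3) and "t" (3): a world point X has camera coordinates R X + t; the wrist camera has in their place "T_tool_cam" (4x4, takes a point from camera to tool coordinates, whose origin is the TCP and whose axes are the flange's). Camera axes: x right, y down, z forward; pixel columns grow to the right and rows downward; lengths in m; the calibration is good to about 2 mm. The wrist camera is an equidistant fisheye: a pixel r from the principal point sees the ray r / f radians off the axis. A picture is of the moment at which its call begins: read the wrist's pose just before it.
- finish_job(): hands the job in; it is judged then, once.
Trained networks look in a picture, given as the dict that the camera call returned (one of the last four; its "shot" number tells which), for a name from the list of things; names that differ only in an ending like _2 or _b are one class to them, and where a whole thing is asked for, a point or a joint stands for the part that bears it (a point fixed in the world has none). Each returns a list of dicts, best first, with "p" (0 to 1); they miss things now and then, are a little off and sometimes report something else, mostly with a low value. They report only what shows in the picture. A call takes as long as a camera call. They do not tell look-alikes from the thing itself.
- search_frame(label, picture): "xy" ([column, row] in pixels, amid what is visible of it).
- masks_of(label, picture): "region" (480x640 bool, what is visible of it) and "xy" ([column, row] in pixels, amid what is visible of it).
The state is a dict: "time_s": time; "joints": joint angles; "joint_velocities": joint speeds; "effort": joint torques, N m; "tcp_pos": TCP position; "ee_rot": TCP orientation; "wrist_force": force on the tool from outside, world axes, zero at the start; "moment": the same for the moment, N m; "gripper_width": opening from 0.0 (shut) to 1.0 (fully open); "gripper_force": force on a finger pad.
Only numpy, scipy, OpenCV 4.12 (cv2) and the standard library are available. Lean on these libraries where they do the work, as an engineer would, in place of code of your own. Each camera call takes 0.05 s, during which the arm holds its last target. There are 200 camera calls.

### The job

Make up the two kits for the hardness tester. On the board with the keyed shaft, put the hub whose keyways line up with the shaft's keys fully down on the shaft, and stand the smaller V-block upright in the middle of the rectangular pad beside it; on the other board, stand the larger V-block upright in the middle of the rectangular pad and lay the round test block in the middle of the round pad. Leave the hub that does not fit where it stands.

Things in the scene. Friction and masses are not known exactly. Their poses are not given: they have to be found in the camera images.
- hub_opposite_mid (a point): Bright steel hub, a thick ring 62 mm across (24-sided, nearly round), 28 mm high, standing flat with its bore upright. Bore 29 mm, with TWO KEYWAYS OPPOSITE EACH OTHER, on its +x and -x sides, each 14 mm wide and reaching 24 mm from the centre, cut through the full height. The point is its centre, half-way up (14 mm above its underside); z up along the bore. 0.3 kg.
- hub_corner_mid (a point): Bright steel hub of the same outside (62 mm across, 28 mm high) and the same 29 mm bore, but its two keyways are AT A RIGHT ANGLE to each other, on the +x and +y sides (14 mm wide, to 24 mm from the centre). The point is its centre, half-way up (14 mm). 0.3 kg.
- v_large_mid (a point): Larger steel V-block, 58 mm long (x), 40 mm wide (y), 36 mm high (z), with a V groove 24 mm wide and 12 mm deep along x in its top; its two y faces are flat and full height. The point is its centre, half-way up (18 mm above its underside). 0.4 kg.
- v_small_mid (a point): Smaller steel V-block, 38 mm long (x), 26 mm wide (y), 26 mm high (z), with a V groove 16 mm wide and 8 mm deep along x in its top; its two y faces are flat and full height. The point is its centre, half-way up (13 mm). 0.13 kg.
- test_block_mid (a point): Round hardness test block: a plain solid steel disc, 54 mm diameter, 18 mm high, no hole. The point is its centre, half-way up (9 mm). 0.3 kg.
- keyed_shaft_top (a point): Dark fixed shaft on a white board (210 x 110 x 12 mm): 23 mm diameter, 34 mm tall above its seat, top 10 mm tapering to 12 mm. Two opposite keys, +x and -x sides, 8 mm wide, to 21 mm from the axis, from the seat to 18 mm up. Seat: aluminium disc 58 mm across, 6 mm high on the board. Point: on the axis at the seat's top face (18 mm above the bench); z up. The hub fits either way, 3 mm clearance.
- pad_a_top (a point): Black rubber rectangle 80 mm (x) by 60 mm (y), 2 mm thick, fixed on the SAME white board as the keyed shaft, its centre 100 mm from the shaft. The point is the centre of its top face (14 mm above the bench); z up.
- pad_round_top (a point): Black rubber disc 78 mm in diameter, 2 mm thick, fixed on the other white board (the one without a shaft). The point is the centre of its top face (14 mm above the bench); z up.
- pad_b_top (a point): Black rubber rectangle 80 mm (x) by 60 mm (y), 2 mm thick, on the same white board as the rubber disc, its centre 100 mm from the disc's. The point is the centre of its top face (14 mm above the bench); z up.
Mind the look-alikes: they are no part of the job. What is shaped like the part that bears test_block_mid but black or red is not meant.

How it is judged:
By the outcome, as a careful person would: the job done as asked, in the order asked, and still so for the second after the job is handed in, with the robot touching nothing.
It also fails if it takes over 104 s, if anything falls off the work surface, if the arm or the gripper's body presses on something with over 40 N, if the wrist force passes 120 N, or if a joint passes its speed limit or range.

## Working session

There is one attempt and no reset: what is moved stays moved. The work goes in short steps, Python scripts to look and compute and a tool call to move; the robot and the scene stay as the last step left them, time stands still between calls to the robot, and variables do not carry over. Pictures are saved under pics/ and viewed, at most 16 in all, crops included, and the job is handed in when it is done.

Besides the shell and the picture viewer there is one more tool, called after "Request:" as a command line: name --pt "numbers of a row" for each row, then --argument value for the rest. drive_tool: Moves the arm, as the interface text tells. Its arguments: {"type":"object","properties":{"rows":{"type":"array"}},"required":["rows"]}

```bash
mkdir -p pics; ls
python3 - <<'E'
from station import *
import cv2,numpy as np,pickle
s=sense();print(s['time_s'],s['tcp_pos'],s['ee_rot'],s['gripper_width'])
for n in ("top","scene"):
    c=capture(n);pickle.dump(c,open(n+'0.pkl','wb'))
    cv2.imwrite(f'pics/{n}0.png',c['frame'][:,:,::-1])
    print(n,c['fx'],c['t'],c['R'])
    for l in "hub_opposite_mid hub_corner_mid v_large_mid v_small_mid test_block_mid keyed_shaft_top pad_a_top pad_round_top pad_b_top".split():
        print(l,[(np.round(d['xy']).tolist(),round(d['p'],2)) for d in search_frame(l,c)])
E
```

```text
pics
0.0 [ 0.18205357 -0.59730763  0.24044349] [[-9.56614662e-01 -2.91355082e-01 -7.77538356e-04]
 [-2.91356090e-01  9.56612361e-01  2.10252496e-03]
 [ 1.31221470e-04  2.23784674e-03 -9.99997487e-01]] 1.0041891494814321
top 531.9080767567352 [-0.0380933   0.56323604  1.15351232] [[ 0.02077909 -0.9996588   0.01582744]
 [-0.99145892 -0.0226422  -0.12843885]
 [ 0.1287534  -0.01302341 -0.99159112]]
hub_opposite_mid [([269.0, 283.0], 0.6)]
hub_corner_mid [([357.0, 280.0], 0.62)]
v_large_mid [([351.0, 182.0], 0.89), ([267.0, 275.0], 0.64)]
v_small_mid [([268.0, 188.0], 0.52)]
test_block_mid [([315.0, 245.0], 0.95), ([298.0, 205.0], 0.94), ([270.0, 238.0], 0.88), ([360.0, 232.0], 0.78)]
keyed_shaft_top [([446.0, 256.0], 0.88)]
pad_a_top [([448.0, 303.0], 0.78)]
pad_round_top [([165.0, 236.0], 0.79)]
pad_b_top [([156.0, 276.0], 0.97)]
scene 545.8293740359543 [ 0.19990545 -0.39045454  1.40695691] [[-0.32646747  0.94510663 -0.01387232]
 [ 0.74333296  0.24764814 -0.62139079]
 [-0.5838451  -0.21317563 -0.78337797]]
hub_opposite_mid [([392.0, 228.0], 0.7)]
hub_corner_mid [([295.0, 203.0], 0.59)]
v_large_mid [([259.0, 292.0], 0.56)]
v_small_mid [([363.0, 318.0], 0.7)]
test_block_mid [([373.0, 270.0], 0.93), ([322.0, 293.0], 0.88), ([268.0, 248.0], 0.56)]
keyed_shaft_top [([194.0, 205.0], 0.64)]
pad_a_top [([214.0, 173.0], 0.79)]
pad_round_top [([500.0, 303.0], 0.83), ([214.0, 174.0], 0.31)]
pad_b_top [([510.0, 263.0], 0.97)]
```

Run:
```python
import cv2
a=cv2.imread('pics/top0.png')[150:340,120:500]
cv2.imwrite('pics/top0c.png',cv2.resize(a,(800,400),interpolation=cv2.INTER_CUBIC))
```

```text
(no output)
```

View pics/top0c.png

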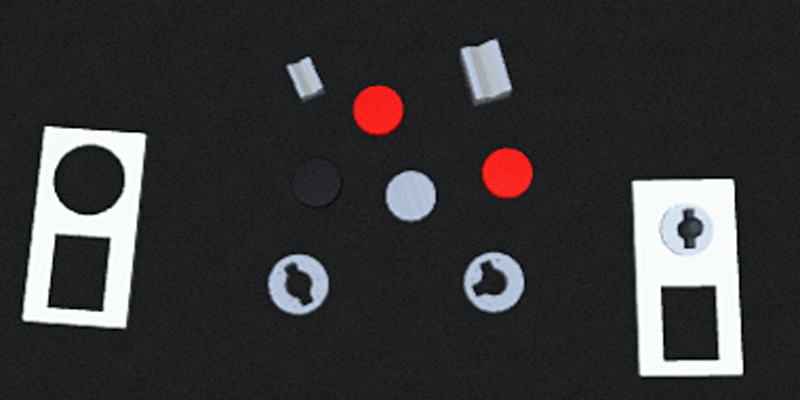

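View pics/scene0.png

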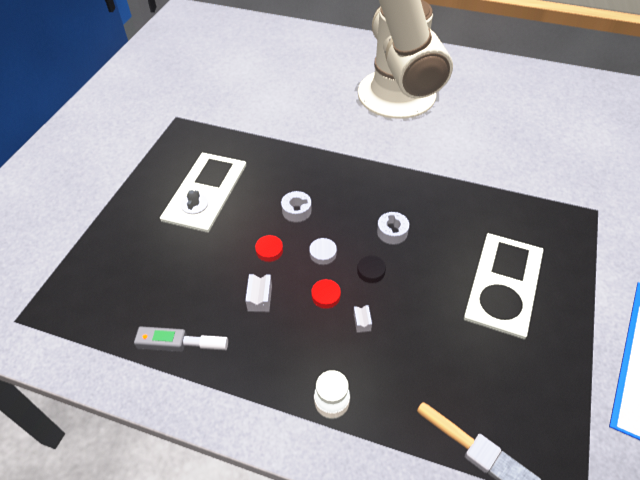

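Steel disc at top-view pixel (315,243); the look-alikes are red at (300,202) and (361,232) and black at (270,237). The hub with opposite keyways is at (261,285), and the corner one is at (355,284). The large V-block is at (351,184), the small one at (265,187), the shaft at (447,259), pad A below the shaft, and the round pad and pad B on the left board.

```bash
cat > h.py <<'E'
import numpy as np,cv2,pickle
from station import *
def cam(name):
    s=sense();c=capture(name)
    if name=='wrist':
        T=np.eye(4);T[:3,:3]=s['ee_rot'];T[:3,3]=s['tcp_pos'];M=np.linalg.inv(T@c['T_tool_cam']);c['R'],c['t']=M[:3,:3],M[:3,3];c['fish']=1
    return c
def proj(c,X):
    p=X@c['R'].T+c['t']
    if 'fish' in c:
        r=np.hypot(p[...,0],p[...,1])+1e-12;k=np.arctan2(r,p[...,2])/r
        return np.stack([c['cx']+c['fx']*k*p[...,0],c['cy']+c['fy']*k*p[...,1]],-1)
    return np.stack([c['cx']+c['fx']*p[...,0]/p[...,2],c['cy']+c['fy']*p[...,1]/p[...,2]],-1)
def world(c):
    v,u=np.mgrid[0:480,0:640].astype(float);a=(u-c['cx'])/c['fx'];b=(v-c['cy'])/c['fy']
    if 'fish' in c:
        r=np.hypot(a,b)+1e-12;k=np.tan(np.minimum(r,1.5))/r;a,b=a*k,b*k
    z=c['z_map'].astype(float);P=np.stack([a*z,b*z,z],-1)
    W=(P-c['t'])@c['R'];W[z<=0]=np.nan
    return W
def ortho(c,x0,y0,h,half=.08,res=.0005):
    # image: row grows with -x, column with -y (like top view)
    n=int(2*half/res);i=(np.arange(n)-n/2+.5)*res
    X=np.stack(np.broadcast_arrays(x0-i[:,None],y0-i[None,:],np.full((n,n),h)),-1)
    m=proj(c,X).astype(np.float32)
    return cv2.remap(c['frame'],m[...,0],m[...,1],cv2.INTER_LINEAR)
E
python3 - <<'E'
from h import *
c=pickle.load(open('top0.pkl','rb'));W=world(c)
m=W[...,2];print('mat z',np.nanmedian(m[300:330,290:330]),np.nanstd(m[300:330,290:330]))
for n,(u,v),h,R in [('opp',(261,285),.028,18),('cor',(355,284),.028,18),('vL',(351,184),.036,20),('vS',(265,187),.026,14),('disc',(315,243),.018,15),('boardA',(447,282),.012,60),('boardB',(157,257),.012,62),('shaft',(447,259),.052,10),('seat',(447,259),.018,16)]:
    w=W[v-R:v+R,u-R:u+R].reshape(-1,3);w=w[np.abs(w[:,2]-h)<.004]
    if len(w)<3: print(n,len(w));continue
    r=cv2.minAreaRect(w[:,:2].astype(np.float32)*1000)
    e=cv2.minEnclosingCircle(w[:,:2].astype(np.float32)*1000)
    print(n,len(w),np.round(np.median(w[:,2]),4),np.round(np.array(r[0]+r[1]+(r[2],)),1),'circ',np.round(np.array(e[0]+(e[1],)),1))
E
```

```text
mat z 0.001584712231465928 0.00241275320651605
opp 395 0.0286 [453.  102.3  60.1  60.6   1.4] circ [453.3 102.   31.2]
cor 392 0.0287 [ 459.6 -104.7   60.1   60.6    1.3] circ [ 460.1 -104.8   31.2]
vL 274 0.0359 [687.7 -93.1  57.8  40.6  17.6] circ [687.  -92.6  34.5]
vS 138 0.0255 [677.  103.   38.4  25.6  25.3] circ [676.4 103.6  22.4]
disc 390 0.0186 [550.9 -14.7  52.7  50.    1.3] circ [551.2 -14.5  26.8]
boardA 3369 0.013 [ 473.  -314.1  269.3  249.7    2.1] circ [ 467.5 -294.9  163.3]
boardB 3804 0.013 [512.6 330.  280.7 249.8   2.3] circ [505.8 332.4 164. ]
shaft 45 0.0514 [ 520.3 -311.5   18.2   15.6   87.9] circ [ 521.5 -311.4   10.3]
seat 488 0.0171 [ 521.5 -314.4   71.6   72.3   89.4] circ [ 522.5 -315.2   48.1]
```

Run:
```python
from h import *
c=pickle.load(open('top0.pkl','rb'))
def w(p,x0,y0,half=.15,res=.0005): n=2*half/res; return x0*1e3-(p[1]+.5-n/2)*res*1e3, y0*1e3-(p[0]+.5-n/2)*res*1e3
for n,x,y in [('A',.475,-.314),('B',.51,.33)]:
    o=ortho(c,x,y,.012,.15).min(2);k=cv2.findContours((o>170).astype(np.uint8),cv2.RETR_CCOMP,cv2.CHAIN_APPROX_NONE)
    for q,hh in zip(k[0],k[1][0]):
        if cv2.contourArea(q)>3000:
            r=cv2.minAreaRect(q);print(n,'hole' if hh[3]>=0 else 'outer',np.round(w(r[0],x,y),1),np.round(np.array(r[1])*.5,1),'ang',round(r[2],1))
ims=[cv2.resize(ortho(c,x,y,h,.04),(400,400),interpolation=2) for x,y,h in [(.453,.102,.028),(.5215,-.3115,.035)]]
cv2.imwrite('pics/hubs.png',np.hstack(ims)[:,:,::-1])
```

```text
A outer [ 470.7 -313.6] [210.3 110.5] ang 88.2
A hole [ 420.6 -315.9] [81.5 62. ] ang 87.9
A hole [ 522.1 -317. ] [30.  45.9] ang 19.7
B outer [510.8 335.3] [110.3 210. ] ang 2.9
B hole [460.7 338.8] [61.9 81.5] ang 2.9
B hole [561. 334.] [78.5 78.5] ang 0.0
```

View pics/hubs.png

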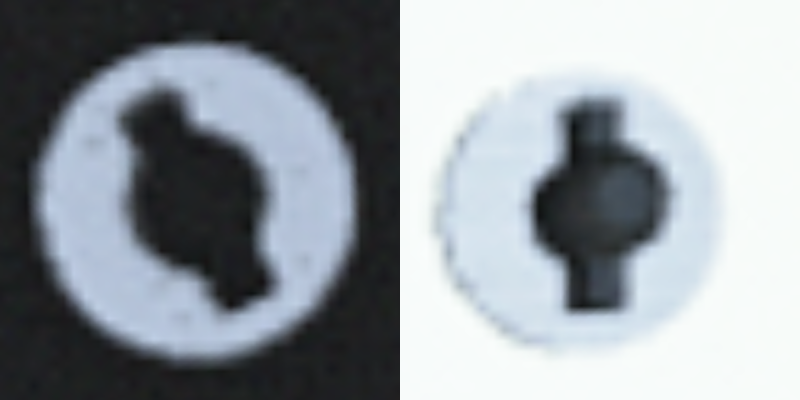

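Request:
drive_tool --pt "100 15 38 0 0 0 0.03" --pt "100 15 38 0 0 0 0.03" --pt "100 15 38 0 0 0 0.03" --pt "100 15 38 0 0 0 0.03" --pt "100 15 38 0 0 0 0.03"

```text
time_s: 1.42
tcp_pos: [0.2574, -0.4062, 0.2415]
ee_rot: [[-0.902, -0.432, 0.0], [-0.432, 0.902, -0.0], [-0.0, -0.0, -1.0]]
wrist_force: [0.8, 1.5, 0.6]
gripper_width: 1.0
gripper_force: 0.0
```

Request:
drive_tool --pt "100 15 38 0 0 0 0" --pt "100 15 38 0 0 0 0" --pt "100 15 38 0 0 0 0" --pt "100 15 38 0 0 0 0" --pt "100 15 38 0 0 0 0"

```text
time_s: 1.83
tcp_pos: [0.3324, -0.2161, 0.242]
ee_rot: [[-0.902, -0.431, 0.001], [-0.431, 0.902, -0.0], [-0.001, -0.001, -1.0]]
wrist_force: [2.2, 0.7, 0.1]
gripper_width: 1.003
gripper_force: 0.0
```

Request:
drive_tool --pt "100 15 38 0 0 0 0" --pt "100 15 38 0 0 0 0" --pt "100 15 38 0 0 0 0" --pt "100 15 38 0 0 0 0" --pt "100 15 38 0 0 0 0"

```text
time_s: 2.25
tcp_pos: [0.4074, -0.0257, 0.2422]
ee_rot: [[-0.902, -0.432, 0.002], [-0.432, 0.902, 0.0], [-0.002, -0.0, -1.0]]
wrist_force: [0.8, -0.7, 0.2]
gripper_width: 0.994
gripper_force: 0.0
```

Request:
drive_tool --pt "100 15 38 -20 0 0 0" --pt "100 15 38 -20 0 0 0" --pt "100 0 15 -30 0 0 0" --pt "100 0 0 0 0 0 0" --pt "100 0 0 0 0 0 0"

```text
time_s: 2.67
tcp_pos: [0.434, 0.0571, 0.1739]
ee_rot: [[-0.901, -0.433, -0.003], [-0.433, 0.901, -0.002], [0.004, -0.0, -1.0]]
wrist_force: [-0.2, -0.4, 1.3]
gripper_width: 1.002
gripper_force: 0.0
```

Run:
```python
from h import *
c=cam('wrist');pickle.dump(c,open('w1.pkl','wb'));s=sense();print(s['tcp_pos'],s['time_s'])
W=world(c)
for (x,y,h,R) in [(.453,.102,.028,.045)]:
    k=np.isfinite(W[...,2])&(abs(W[...,2]-h)<.005)&(np.hypot(W[...,0]-x,W[...,1]-y)<R)
    w=W[k];print(len(w),np.median(w[:,2]),cv2.minEnclosingCircle(w[:,:2].astype(np.float32)*1e3))
o=ortho(c,.453,.102,.028,.04)
cv2.imwrite('pics/w1.png',np.hstack([cv2.resize(c['frame'],(533,400)),cv2.resize(o,(267,267)).repeat(1,0) if 0 else np.vstack([cv2.resize(o,(267,267)),np.zeros((133,267,3),np.uint8)])])[:,:,::-1])
```

```text
[0.43479465 0.05673922 0.17516073] 2.7167
2873 0.02710971745705002 ((454.99896240234375, 104.44425201416016), 31.702177047729492)
```

View pics/w1.png

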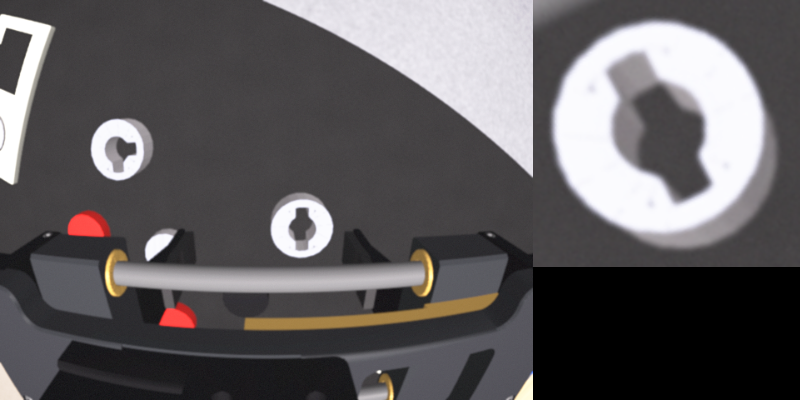

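Wrist view: the opposite-keyway hub is at composite (301,228), its keyways lined up with the tool axis. The right-angle hub is at (121,150). I take the first.

Request:
drive_tool --pt "100 10 23 -20 0 0 0" --pt "100 9.5 23.2 -20 0 0 0" --pt "100 0 0 -40 0 0 0" --pt "100 0 0 -36 0 0 0" --pt "100 0 0 -26 0 0 0"

```text
time_s: 3.13
tcp_pos: [0.4547, 0.1024, 0.0324]
ee_rot: [[-0.903, -0.43, 0.001], [-0.43, 0.903, 0.001], [-0.002, 0.0, -1.0]]
wrist_force: [0.2, 0.0, -0.2]
gripper_width: 0.997
gripper_force: 0.0
```

Request:
drive_tool --pt "100 0 0 -10 0 0 0" --pt "100 0 0 0 0 0 0" --pt "100 0 0 0 0 0 0"

```text
time_s: 3.38
tcp_pos: [0.4554, 0.1026, 0.024]
ee_rot: [[-0.903, -0.43, 0.002], [-0.43, 0.903, 0.001], [-0.002, -0.0, -1.0]]
wrist_force: [1.0, -0.1, 0.2]
gripper_width: 1.002
gripper_force: 0.0
```

Request:
drive_tool --pt "60 0 0 0 0 0 0" --pt "50 0 0 0 0 0 0" --pt "50 0 0 0 0 0 0" --pt "50 0 0 0 0 0 0" --pt "50 0 0 0 0 0 0"

```text
time_s: 3.8
tcp_pos: [0.4545, 0.1033, 0.0236]
ee_rot: [[-0.902, -0.431, 0.001], [-0.431, 0.902, 0.001], [-0.002, 0.0, -1.0]]
wrist_force: [-2.0, 3.2, 6.2]
gripper_width: 0.707
gripper_force: 28.1
```

Request:
drive_tool --pt "50 0 0 0 0 0 0" --pt "50 0 0 0 0 0 0" --pt "50 0 0 20 0 0 0" --pt "50 0 0 40 0 0 0" --pt "50 0 0 40 0 0 0"

```text
time_s: 4.22
tcp_pos: [0.4524, 0.1021, 0.1224]
ee_rot: [[-0.902, -0.431, -0.006], [-0.431, 0.902, -0.003], [0.006, -0.0, -1.0]]
wrist_force: [2.0, -0.2, -2.6]
gripper_width: 0.707
gripper_force: 30.0
```

Request:
drive_tool --pt "50 6 -37.7 0 0 0 -0.041" --pt "50 6 -37.7 0 0 0 -0.041" --pt "50 6 -37.7 0 0 0 -0.042" --pt "50 6 -37.7 0 0 0 -0.042" --pt "50 6 -37.7 0 0 0 -0.042"

```text
time_s: 4.63
tcp_pos: [0.4833, -0.087, 0.1224]
ee_rot: [[-0.972, -0.234, -0.001], [-0.234, 0.972, 0.0], [0.001, 0.001, -1.0]]
wrist_force: [1.2, 0.5, -2.7]
gripper_width: 0.708
gripper_force: 30.0
```

Request:
drive_tool --pt "50 6 -37.7 0 0 0 -0.041" --pt "50 6 -37.7 0 0 0 -0.041" --pt "50 6 -37.7 0 0 0 -0.042" --pt "50 6 -37.7 0 0 0 -0.042" --pt "50 6 -37.7 0 0 0 -0.042"

```text
time_s: 5.05
tcp_pos: [0.5133, -0.2756, 0.1218]
ee_rot: [[-1.0, -0.027, -0.002], [-0.027, 1.0, 0.001], [0.002, 0.001, -1.0]]
wrist_force: [0.9, 0.3, -1.9]
gripper_width: 0.706
gripper_force: 30.0
```

Request:
drive_tool --pt "50 6 -37.7 0 0 0 0" --pt "50 0 0 0 0 0 0" --pt "50 0 0 0 0 0 0" --pt "50 0 0 0 0 0 0"

```text
time_s: 5.38
tcp_pos: [0.519, -0.3113, 0.1216]
ee_rot: [[-1.0, -0.029, -0.003], [-0.029, 1.0, 0.002], [0.003, 0.002, -1.0]]
wrist_force: [0.3, -0.2, -2.8]
gripper_width: 0.708
gripper_force: 30.0
```

Run:
```python
from h import *
s=sense();p=s['tcp_pos'];print(p,s['ee_rot'][:,1],s['time_s'])
c=cam('wrist');t=cam('top');pickle.dump((c,t),open('w2.pkl','wb'))
W=world(t);d=W[np.isfinite(W[...,2])]
W=world(c);k=np.isfinite(W[...,2])&(abs(W[...,2]-(p[2]+.006))<.006)&(np.hypot(W[...,0]-p[0],W[...,1]-p[1])<.04)
w=W[k];print(len(w),len(w) and cv2.minEnclosingCircle(w[:,:2].astype(np.float32)*1e3))
a=cv2.resize(c['frame'],(533,400));o=cv2.resize(ortho(t,.52,-.312,.036,.08),(267,267));q=cv2.resize(ortho(c,p[0],p[1],p[2]+.006,.04),(267,133*2))[:133*2]
cv2.imwrite('pics/w2.png',np.hstack([a,np.vstack([o,np.zeros((133,267,3),np.uint8)])])[:,:,::-1]);
```

```text
[ 0.51901834 -0.31125904  0.12158438] [-0.02869676  0.99958683  0.00163263] 5.3833
8429 ((513.0388793945312, -311.3814392089844), 38.761383056640625)
```

View pics/w2.png

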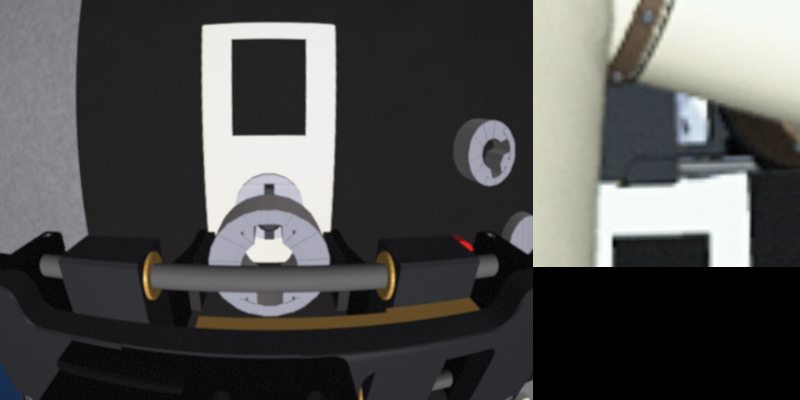

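Run:
```python
from h import *
c,t=pickle.load(open('w2.pkl','rb'));p=np.array([.519,-.3113,.1216]);W=world(c)
x,y,half,res=.44,-.314,.10,.0005;n=2*half/res
o=ortho(c,x,y,.012,half).min(2)
k=cv2.findContours((o>140).astype(np.uint8),cv2.RETR_CCOMP,cv2.CHAIN_APPROX_NONE)
for q,hh in zip(k[0],k[1][0]):
    if cv2.contourArea(q)>3000:
        r=cv2.minAreaRect(q);print('hole' if hh[3]>=0 else 'outer',round(x*1e3-(r[0][1]+.5-n/2)*.5,1),round(y*1e3-(r[0][0]+.5-n/2)*.5,1),np.array(r[1])*.5,r[2])
top=W[...,2];k=(abs(W[...,2]-p[2]-.0045)<.005)&(np.hypot(W[...,0]-p[0],W[...,1]-p[1])<.036)
print('top z',np.median(top[k]))
h=p[2]+.0045;o=cv2.resize(ortho(c,p[0],p[1],h,.04),(480,480))
cv2.circle(o,(240,240),186,(255,0,0),1);cv2.circle(o,(240,240),2,(255,0,0),-1)
q=cv2.resize(ortho(c,.5207,-.312,.018,.04),(320,320));cv2.circle(q,(160,160),116,(255,0,0),1)
cv2.imwrite('pics/w2o.png',np.hstack([o,np.vstack([q,np.zeros((160,320,3),np.uint8)])])[:,:,::-1])
```

```text
outer 454.7 -312.6 [173.76759338 109.1528244 ] 88.11869049072266
hole 422.2 -313.7 [80.8164444  60.77097702] 88.18170166015625
top z 0.12494669672591383
```

View pics/w2o.png

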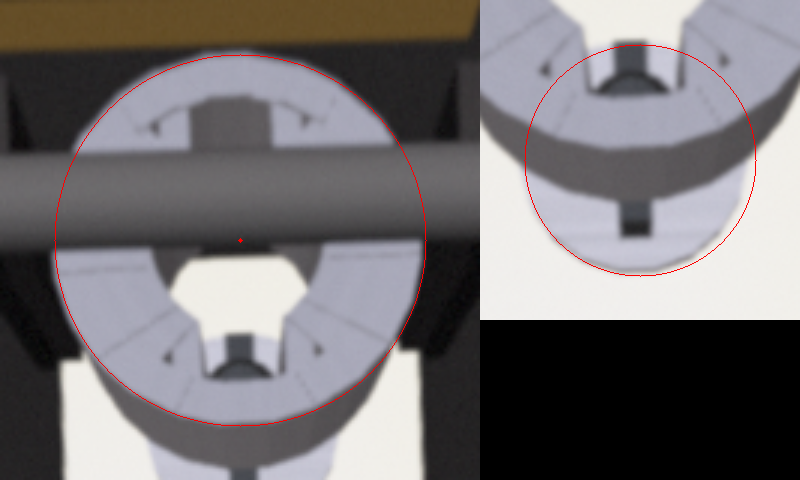

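Request:
drive_tool --pt "50 2.2 0.2 -15 0 0 0" --pt "50 0 0 -20 0 0 0" --pt "50 0 0 -12 0 0 0" --pt "50 0 0 -8 0 0 0" --pt "50 0 0 -4 0 0 0"

```text
time_s: 5.9
tcp_pos: [0.5219, -0.3101, 0.0629]
ee_rot: [[-1.0, -0.032, -0.002], [-0.032, 1.0, 0.001], [0.002, 0.001, -1.0]]
wrist_force: [-0.1, -1.4, -2.2]
gripper_width: 0.713
gripper_force: 30.0
```

Request:
drive_tool --pt "50 0 0 -3 0 0 0" --pt "50 0 0 -3 0 0 0" --pt "50 0 0 0 0 0 0"

```text
time_s: 6.15
tcp_pos: [0.5226, -0.3113, 0.0581]
ee_rot: [[-1.0, -0.03, 0.0], [-0.03, 1.0, -0.0], [-0.0, -0.0, -1.0]]
wrist_force: [0.3, 0.9, -2.9]
gripper_width: 0.707
gripper_force: 30.0
```

Request:
drive_tool --pt "50 0 0 -3 0 0 0" --pt "50 0 0 -3 0 0 0" --pt "50 0 0 -3 0 0 0" --pt "50 0 0 -3 0 0 0" --pt "50 0 0 0 0 0 0"

```text
time_s: 6.57
tcp_pos: [0.5219, -0.3114, 0.0451]
ee_rot: [[-1.0, -0.029, -0.001], [-0.029, 1.0, 0.001], [0.001, 0.001, -1.0]]
wrist_force: [-0.9, 0.0, -3.2]
gripper_width: 0.71
gripper_force: 30.0
```

Request:
drive_tool --pt "50 0 0 -1.5 0 0 0" --pt "50 0 0 -1 0 0 0" --pt "50 0 0 0 0 0 0"

```text
time_s: 6.82
tcp_pos: [0.5223, -0.3115, 0.0432]
ee_rot: [[-1.0, -0.03, -0.0], [-0.03, 1.0, 0.0], [0.0, 0.0, -1.0]]
wrist_force: [-0.4, 0.8, -2.0]
gripper_width: 0.704
gripper_force: 30.0
```

Request:
drive_tool --pt "50 0 0 -1 0 0 0" --pt "90 0 0 0 0 0 0" --pt "100 0 0 0 0 0 0" --pt "100 0 0 0 0 0 0"

```text
time_s: 7.15
tcp_pos: [0.523, -0.3117, 0.0431]
ee_rot: [[-1.0, -0.03, 0.001], [-0.03, 1.0, -0.001], [-0.001, -0.001, -1.0]]
wrist_force: [-0.4, 0.7, -0.0]
gripper_width: 0.853
gripper_force: 0.0
```

Request:
drive_tool --pt "100 0 0 20 0 0 0" --pt "100 0 0 40 0 0 0" --pt "100 -10 0 35 0 0 0" --pt "100 -30 0 20 0 0 0" --pt "100 0 0 0 0 0 0"

```text
time_s: 7.57
tcp_pos: [0.4815, -0.3123, 0.1633]
ee_rot: [[-1.0, -0.029, 0.008], [-0.029, 1.0, -0.003], [-0.008, -0.003, -1.0]]
wrist_force: [-1.1, 1.2, -0.7]
gripper_width: 0.997
gripper_force: 0.0
```

Run:
```python
from h import *
c=cam('wrist');pickle.dump(c,open('w3.pkl','wb'));W=world(c)
for n,x,y,R in [('hub',.522,-.312,.04)]:
    k=np.isfinite(W[...,2])&(abs(W[...,2]-.046)<.004)&(np.hypot(W[...,0]-x,W[...,1]-y)<R);print(n,np.median(W[k][:,2]),cv2.minEnclosingCircle(W[k][:,:2].astype(np.float32)*1e3))
a=cv2.resize(c['frame'],(533,400));o=cv2.resize(ortho(c,.52,-.312,.046,.05),(267,267))
cv2.imwrite('pics/w3.png',np.hstack([a,np.vstack([o,np.zeros((133,267,3),np.uint8)])])[:,:,::-1])
```

```text
hub 0.04510307750630474 ((523.1910400390625, -310.5880126953125), 31.653669357299805)
```

View pics/w3.png

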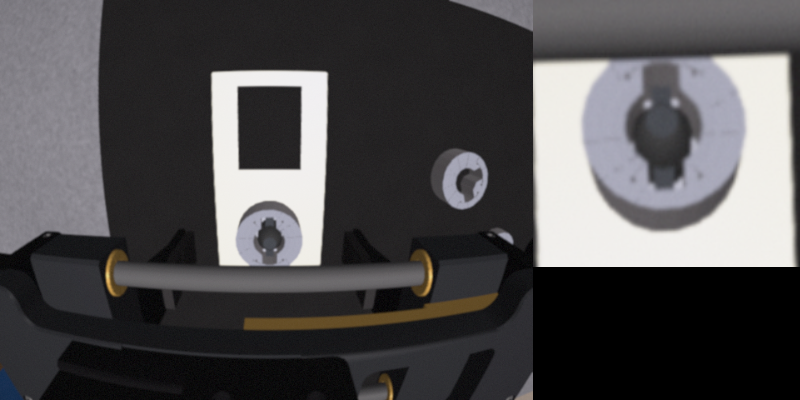

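Wrist view shows the hub seated flush over the keys at (269,235). On to the small V-block.

Request:
drive_tool --pt "100 14.7 36.3 0 0 0 0.041" --pt "100 14.7 36.3 0 0 0 0.041" --pt "100 14.7 36.3 0 0 0 0.041" --pt "100 14.7 36.3 0 0 0 0.041" --pt "100 14.7 36.3 0 0 0 0.041"

```text
time_s: 8.03
tcp_pos: [0.5564, -0.1282, 0.1565]
ee_rot: [[-0.972, -0.234, -0.001], [-0.234, 0.972, -0.0], [0.001, 0.0, -1.0]]
wrist_force: [0.1, -0.7, -0.1]
gripper_width: 1.001
gripper_force: 0.0
```

Request:
drive_tool --pt "100 14.7 36.3 0 0 0 0.041" --pt "100 14.7 36.3 0 0 0 0.041" --pt "100 14.7 36.3 0 0 0 0.041" --pt "100 14.7 36.3 0 0 0 0.041" --pt "100 14.7 36.3 0 0 0 0.041"

```text
time_s: 8.45
tcp_pos: [0.6298, 0.0537, 0.1562]
ee_rot: [[-0.904, -0.428, -0.001], [-0.428, 0.904, -0.0], [0.001, 0.0, -1.0]]
wrist_force: [0.6, 0.5, 0.4]
gripper_width: 0.997
gripper_force: 0.0
```

Request:
drive_tool --pt "100 14.7 36.3 0 0 0 0" --pt "100 0 0 0 0 0 0" --pt "100 0 0 0 0 0 0"

```text
time_s: 8.7
tcp_pos: [0.6444, 0.0902, 0.1555]
ee_rot: [[-0.903, -0.429, -0.002], [-0.429, 0.903, -0.001], [0.002, 0.0, -1.0]]
wrist_force: [-0.9, -0.6, -0.1]
gripper_width: 1.001
gripper_force: 0.0
```

Run:
```python
from h import *
s=sense();print(s['tcp_pos'],s['ee_rot'][:,1])
c=cam('wrist');pickle.dump(c,open('w4.pkl','wb'));W=world(c)
k=np.isfinite(W[...,2])&(W[...,2]>.02)&(W[...,2]<.034)&(np.hypot(W[...,0]-.677,W[...,1]-.103)<.04);r=cv2.minAreaRect(W[k][:,:2].astype(np.float32)*1e3);print(k.sum(),np.median(W[k][:,2]),r)
a=cv2.resize(c['frame'],(533,400));o=cv2.resize(ortho(c,.677,.103,.026,.04),(267,267))
cv2.imwrite('pics/w4.png',np.hstack([a,np.vstack([o,np.zeros((133,267,3),np.uint8)])])[:,:,::-1])
```

```text
[0.64443386 0.09016037 0.15552713] [-4.28652248e-01  9.03469521e-01  2.73502993e-04]
1222 0.024486545975107944 ((678.5537109375, 104.77640533447266), (39.02210235595703, 26.030183792114258), 24.84113883972168)
```

View pics/w4.png

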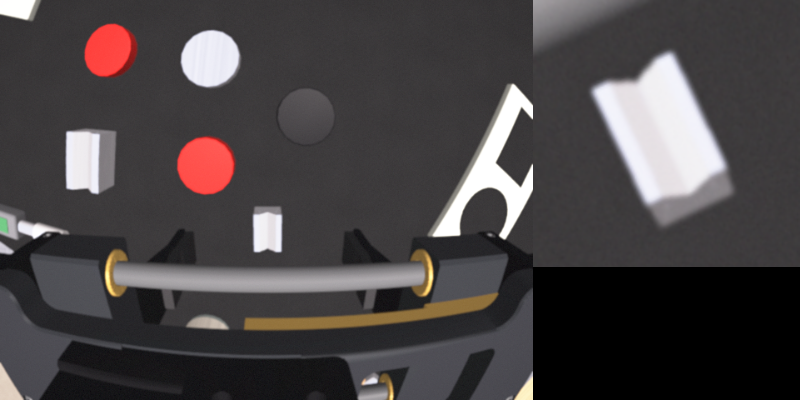

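Small V-block at composite (267,230), upright, with the tool's closing line square to its flat faces.

Request:
drive_tool --pt "70 17 7 -20 0 0 0" --pt "60 16.7 7 -25 0 0 0" --pt "60 0 0 -40 0 0 0" --pt "60 0 0 -30 0 0 0" --pt "60 0 0 -12 0 0 0"

```text
time_s: 9.17
tcp_pos: [0.6742, 0.0993, 0.0246]
ee_rot: [[-0.906, -0.423, -0.01], [-0.423, 0.906, -0.002], [0.01, 0.002, -1.0]]
wrist_force: [-0.9, -0.5, -0.5]
gripper_width: 0.712
gripper_force: 0.0
```

Request:
drive_tool --pt "60 0 0 -6 0 0 0" --pt "60 0 0 0 0 0 0" --pt "30 0 0 0 0 0 0" --pt "15 0 0 0 0 0 0" --pt "15 0 0 0 0 0 0"

```text
time_s: 9.58
tcp_pos: [0.679, 0.1021, 0.0269]
ee_rot: [[-0.905, -0.426, 0.004], [-0.426, 0.905, 0.001], [-0.004, -0.001, -1.0]]
wrist_force: [0.4, 0.6, 0.5]
gripper_width: 0.453
gripper_force: 0.0
```

Request:
drive_tool --pt "15 0 0 0 0 0 0" --pt "15 0 0 0 0 0 0" --pt "15 0 0 0 0 0 0" --pt "15 0 0 0 0 0 0"

```text
time_s: 9.92
tcp_pos: [0.6782, 0.1023, 0.0257]
ee_rot: [[-0.905, -0.426, 0.002], [-0.426, 0.905, 0.001], [-0.002, -0.0, -1.0]]
wrist_force: [-1.6, 0.8, 6.7]
gripper_width: 0.296
gripper_force: 30.0
```

Request:
drive_tool --pt "15 0 0 25 0 0 0" --pt "15 0 0 40 0 0 0" --pt "15 -10 -15 30 0 0 0" --pt "15 -21 -34.5 0 0 0 -0.034" --pt "15 -21 -34.5 0 0 0 -0.034"

```text
time_s: 10.33
tcp_pos: [0.6266, 0.0182, 0.1213]
ee_rot: [[-0.931, -0.364, 0.005], [-0.364, 0.931, 0.001], [-0.005, -0.001, -1.0]]
wrist_force: [-0.3, -1.0, -2.0]
gripper_width: 0.3
gripper_force: 30.0
```

Request:
drive_tool --pt "15 -21 -34.5 0 0 0 -0.037" --pt "15 -21 -34.5 0 0 0 -0.037" --pt "15 -21 -34.5 0 0 0 -0.037" --pt "15 -21 -34.5 0 0 0 -0.037" --pt "15 -21 -34.5 0 0 0 -0.037"

```text
time_s: 10.75
tcp_pos: [0.519, -0.1561, 0.119]
ee_rot: [[-0.983, -0.184, -0.001], [-0.184, 0.983, 0.0], [0.001, 0.0, -1.0]]
wrist_force: [0.4, -1.0, -1.1]
gripper_width: 0.3
gripper_force: 30.0
```

Request:
drive_tool --pt "15 -21 -34.5 0 0 0 -0.037" --pt "15 -21 -34.5 0 0 0 -0.037" --pt "15 -21 -34.5 0 0 0 -0.037" --pt "15 -21 -34.5 0 0 0 -0.037" --pt "15 -16 -22 0 0 0 0"

```text
time_s: 11.17
tcp_pos: [0.4184, -0.3168, 0.1189]
ee_rot: [[-0.999, -0.036, -0.001], [-0.036, 0.999, 0.0], [0.001, 0.0, -1.0]]
wrist_force: [0.7, -0.4, -1.1]
gripper_width: 0.296
gripper_force: 30.0
```

Request:
drive_tool --pt "15 0 0 0 0 0 0" --pt "15 0 0 0 0 0 0" --pt "15 0 0 0 0 0 0"

```text
time_s: 11.42
tcp_pos: [0.4206, -0.3146, 0.1191]
ee_rot: [[-0.999, -0.038, -0.0], [-0.038, 0.999, 0.0], [0.0, 0.0, -1.0]]
wrist_force: [0.3, 0.4, -2.2]
gripper_width: 0.296
gripper_force: 30.0
```

Run:
```python
from h import *
s=sense();p=s['tcp_pos'];print(p,s['ee_rot'][:,1])
c=cam('wrist');pickle.dump(c,open('w5.pkl','wb'))
b=ortho(c,.421,-.3146,.014,.06);bb=cv2.resize(b,(480,480))
q=cv2.resize(ortho(c,p[0],p[1],p[2],.04),(320,320))
cv2.drawMarker(q,(160,160),(255,0,0),0,20);cv2.rectangle(bb,(120,80),(360,400),(255,0,0),1)
cv2.imwrite('pics/w5.png',np.hstack([bb,np.vstack([q,np.zeros((160,320,3),np.uint8)])])[:,:,::-1])
```

```text
[ 0.4206048  -0.31464944  0.11910084] [-3.82846880e-02  9.99266833e-01  2.82340416e-04]
```

View pics/w5.png

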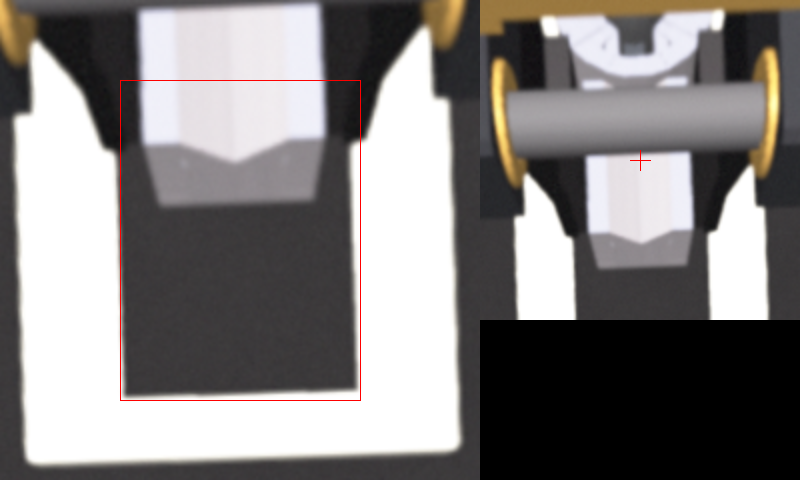

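Request:
drive_tool --pt "15 2.2 0.5 -20 0 0 0" --pt "15 0 0 -28 0 0 0" --pt "15 0 0 -16 0 0 0" --pt "15 0 0 -8 0 0 0" --pt "15 0 0 -3 0 0 0"

```text
time_s: 11.88
tcp_pos: [0.4229, -0.3131, 0.043]
ee_rot: [[-0.999, -0.041, -0.003], [-0.041, 0.999, 0.001], [0.003, 0.001, -1.0]]
wrist_force: [-0.8, 0.2, -1.9]
gripper_width: 0.296
gripper_force: 30.0
```

Request:
drive_tool --pt "15 0 0 -1.5 0 0 0" --pt "15 0 0 0 0 0 0" --pt "15 0 0 0 0 0 0"

```text
time_s: 12.13
tcp_pos: [0.4239, -0.3143, 0.0439]
ee_rot: [[-0.999, -0.039, 0.002], [-0.039, 0.999, -0.001], [-0.002, -0.001, -1.0]]
wrist_force: [-0.3, -0.8, -1.3]
gripper_width: 0.298
gripper_force: 30.0
```

Lower in small steps until contact, then release.

Request:
drive_tool --pt "15 0 0 -1.5 0 0 0" --pt "15 0 0 -1 0 0 0" --pt "15 0 0 0 0 0 0"

```text
time_s: 12.38
tcp_pos: [0.423, -0.3143, 0.0407]
ee_rot: [[-0.999, -0.039, 0.001], [-0.039, 0.999, -0.0], [-0.001, -0.0, -1.0]]
wrist_force: [-0.4, 0.3, -1.4]
gripper_width: 0.294
gripper_force: 30.0
```

Request:
drive_tool --pt "15 0 0 -0.7 0 0 0" --pt "15 0 0 0 0 0 0" --pt "15 0 0 0 0 0 0"

```text
time_s: 12.63
tcp_pos: [0.423, -0.3143, 0.0397]
ee_rot: [[-0.999, -0.039, 0.0], [-0.039, 0.999, -0.0], [-0.0, -0.0, -1.0]]
wrist_force: [0.5, -0.2, -1.6]
gripper_width: 0.295
gripper_force: 30.0
```

Request:
drive_tool --pt "15 0 0 -0.7 0 0 0" --pt "45 0 0 0 0 0 0" --pt "60 0 0 0 0 0 0" --pt "60 0 0 0 0 0 0" --pt "60 0 0 20 0 0 0"

```text
time_s: 13.05
tcp_pos: [0.4206, -0.3132, 0.0561]
ee_rot: [[-0.999, -0.038, -0.007], [-0.038, 0.999, 0.003], [0.007, 0.003, -1.0]]
wrist_force: [-0.4, 0.9, 0.3]
gripper_width: 0.516
gripper_force: 0.0
```

Request:
drive_tool --pt "70 0 0 40 0 0 0" --pt "100 0 0 40 0 0 0" --pt "100 -25 0 20 0 0 0" --pt "100 -15 0 0 0 0 0" --pt "100 0 0 0 0 0 0"

```text
time_s: 13.47
tcp_pos: [0.3811, -0.314, 0.1606]
ee_rot: [[-0.999, -0.037, 0.002], [-0.037, 0.999, -0.0], [-0.002, -0.0, -1.0]]
wrist_force: [-0.7, 0.5, 0.2]
gripper_width: 0.885
gripper_force: 0.0
```

Run:
```python
from h import *
s=sense();p=s['tcp_pos'];print(p,s['ee_rot'][:,1])
c=cam('wrist');W=world(c)
k=np.isfinite(W[...,2])&(W[...,2]>.034)&(W[...,2]<.048)&(np.hypot(W[...,0]-.422,W[...,1]+.314)<.035);r=cv2.minAreaRect(W[k][:,:2].astype(np.float32)*1e3);print(k.sum(),np.median(W[k][:,2]),r)
b=cv2.resize(ortho(c,.422,-.314,.014,.06),(400,400));cv2.imwrite('pics/w6.png',np.hstack([cv2.resize(c['frame'],(400,300)),b[:300]])[:,:,::-1] if 0 else b[:,:,::-1])
```

```text
[ 0.38113167 -0.31395297  0.16060203] [-3.71704001e-02  9.99308918e-01 -2.16992852e-04]
1238 0.03838554569724405 ((424.14495849609375, -314.1358947753906), (38.881778717041016, 26.085102081298828), 1.4683732986450195)
```

View pics/w6.png

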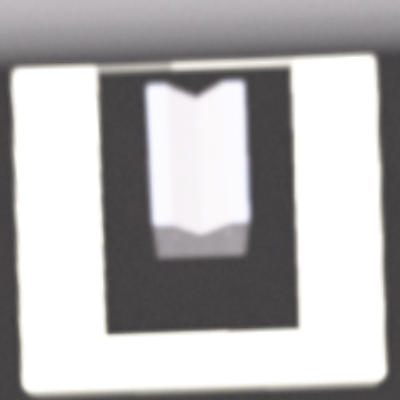

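The small V-block stands centred on pad A, at ortho (200,170), with even gaps. Next is the large V-block.

Request:
drive_tool --pt "100 30 23.3 0 0 0 0.03" --pt "100 30 23.3 0 0 0 0.03" --pt "100 30 23.3 0 0 0 0.03" --pt "100 30 23.3 0 0 0 0.03" --pt "100 30 23.3 0 0 0 0.03"

```text
time_s: 13.93
tcp_pos: [0.5347, -0.1963, 0.158]
ee_rot: [[-0.982, -0.189, -0.001], [-0.189, 0.982, -0.0], [0.001, 0.0, -1.0]]
wrist_force: [0.2, -0.1, 0.1]
gripper_width: 1.001
gripper_force: 0.0
```

Request:
drive_tool --pt "100 30 23.3 0 0 0 0.03" --pt "100 30 23.3 0 0 0 0.03" --pt "100 30 23.3 0 0 0 0.03" --pt "100 30 23.3 0 0 0 0.03" --pt "100 0 0 0 0 0 0"

```text
time_s: 14.35
tcp_pos: [0.6583, -0.1002, 0.1566]
ee_rot: [[-0.951, -0.31, 0.002], [-0.31, 0.951, -0.001], [-0.001, -0.001, -1.0]]
wrist_force: [0.4, 0.1, -0.8]
gripper_width: 1.002
gripper_force: 0.0
```

Request:
drive_tool --pt "100 0 0 0 0 0 0" --pt "100 0 0 0 0 0 0"

```text
time_s: 14.52
tcp_pos: [0.6527, -0.1042, 0.1573]
ee_rot: [[-0.953, -0.304, -0.003], [-0.304, 0.953, -0.0], [0.003, 0.001, -1.0]]
wrist_force: [-0.9, -0.3, -0.3]
gripper_width: 1.001
gripper_force: 0.0
```

Run:
```python
from h import *
s=sense();p=s['tcp_pos'];print(p,s['ee_rot'][:,1])
c=cam('wrist');W=world(c)
k=np.isfinite(W[...,2])&(W[...,2]>.029)&(W[...,2]<.045)&(np.hypot(W[...,0]-.688,W[...,1]+.093)<.05);r=cv2.minAreaRect(W[k][:,:2].astype(np.float32)*1e3);print(k.sum(),np.median(W[k][:,2]),r)
```

```text
[ 0.65268776 -0.10420642  0.15731997] [-3.04237715e-01  9.52595876e-01  7.13475542e-04]
2637 0.03462907414551641 ((688.93408203125, -90.43588256835938), (58.9075927734375, 40.25714111328125), 16.689632415771484)
```

Request:
drive_tool --pt "100 18 6.5 -20 0 0 0" --pt "90 17.8 6.1 -25 0 0 0" --pt "80 0 0 -40 0 0 0" --pt "80 0 0 -28 0 0 0" --pt "80 0 0 -12 0 0 0"

```text
time_s: 14.98
tcp_pos: [0.685, -0.093, 0.0291]
ee_rot: [[-0.953, -0.301, -0.009], [-0.301, 0.953, 0.0], [0.008, 0.003, -1.0]]
wrist_force: [-0.4, -0.5, -1.0]
gripper_width: 0.827
gripper_force: 0.0
```

Request:
drive_tool --pt "80 0 0 -6 0 0 0" --pt "80 0 0 0 0 0 0" --pt "50 0 0 0 0 0 0" --pt "30 0 0 0 0 0 0" --pt "30 0 0 0 0 0 0"

```text
time_s: 15.4
tcp_pos: [0.6901, -0.092, 0.0305]
ee_rot: [[-0.953, -0.304, 0.004], [-0.304, 0.953, 0.0], [-0.004, -0.001, -1.0]]
wrist_force: [-0.1, -0.6, 0.1]
gripper_width: 0.655
gripper_force: 0.0
```

Request:
drive_tool --pt "30 0 0 0 0 0 0" --pt "30 0 0 0 0 0 0" --pt "30 0 0 0 0 0 0" --pt "30 0 0 0 0 0 0"

```text
time_s: 15.73
tcp_pos: [0.689, -0.0917, 0.0289]
ee_rot: [[-0.953, -0.304, 0.001], [-0.304, 0.953, 0.0], [-0.001, -0.0, -1.0]]
wrist_force: [-1.6, 0.8, 3.5]
gripper_width: 0.455
gripper_force: 30.0
```

Request:
drive_tool --pt "30 0 0 25 0 0 0" --pt "30 0 0 40 0 0 0" --pt "30 0 0 30 0 0 0" --pt "30 -19 35.8 0 0 0 -0.03" --pt "30 -19 35.8 0 0 0 -0.03"

```text
time_s: 16.15
tcp_pos: [0.6516, -0.021, 0.1242]
ee_rot: [[-0.971, -0.241, 0.004], [-0.241, 0.971, 0.001], [-0.004, 0.0, -1.0]]
wrist_force: [-0.9, 1.7, -5.4]
gripper_width: 0.461
gripper_force: 30.0
```

Request:
drive_tool --pt "30 -19 35.8 0 0 0 -0.03" --pt "30 -19 35.8 0 0 0 -0.03" --pt "30 -19 35.8 0 0 0 -0.03" --pt "30 -19 35.8 0 0 0 -0.03" --pt "30 -19 35.8 0 0 0 -0.03"

```text
time_s: 16.57
tcp_pos: [0.5535, 0.1597, 0.1217]
ee_rot: [[-0.995, -0.096, -0.003], [-0.096, 0.995, -0.001], [0.003, -0.001, -1.0]]
wrist_force: [0.2, 0.5, -4.8]
gripper_width: 0.458
gripper_force: 30.0
```

Request:
drive_tool --pt "30 -19 35.8 0 0 0 -0.03" --pt "30 -19 35.8 0 0 0 -0.03" --pt "30 -19 35.8 0 0 0 -0.03" --pt "30 -19 35.8 0 0 0 -0.03" --pt "30 -19 35.8 0 0 0 -0.03"

```text
time_s: 16.98
tcp_pos: [0.4587, 0.3385, 0.1218]
ee_rot: [[-0.999, 0.053, -0.002], [0.053, 0.999, -0.002], [0.002, -0.002, -1.0]]
wrist_force: [0.6, 0.5, -4.2]
gripper_width: 0.453
gripper_force: 30.0
```

Request:
drive_tool --pt "30 0 0 0 0 0 0" --pt "30 0 0 0 0 0 0" --pt "30 0 0 0 0 0 0"

```text
time_s: 17.23
tcp_pos: [0.4598, 0.3372, 0.1218]
ee_rot: [[-0.999, 0.051, -0.002], [0.051, 0.999, -0.002], [0.002, -0.002, -1.0]]
wrist_force: [-0.5, 0.3, -3.4]
gripper_width: 0.459
gripper_force: 30.0
```

Run:
```python
from h import *
s=sense();p=s['tcp_pos'];print(p,s['ee_rot'][:,1])
c=cam('wrist');pickle.dump(c,open('w7.pkl','wb'))
bb=cv2.resize(ortho(c,.461,.338,.014,.06),(480,480))
q=cv2.resize(ortho(c,p[0],p[1],p[2]+.007,.04),(320,320))
cv2.drawMarker(q,(160,160),(255,0,0),0,20);cv2.rectangle(bb,(120,80),(360,400),(255,0,0),1)
cv2.imwrite('pics/w7.png',np.hstack([bb,np.vstack([q,np.zeros((160,320,3),np.uint8)])])[:,:,::-1])
```

```text
[0.4597758  0.3371796  0.12183815] [ 0.05051247  0.99872111 -0.00215388]
```

View pics/w7.png

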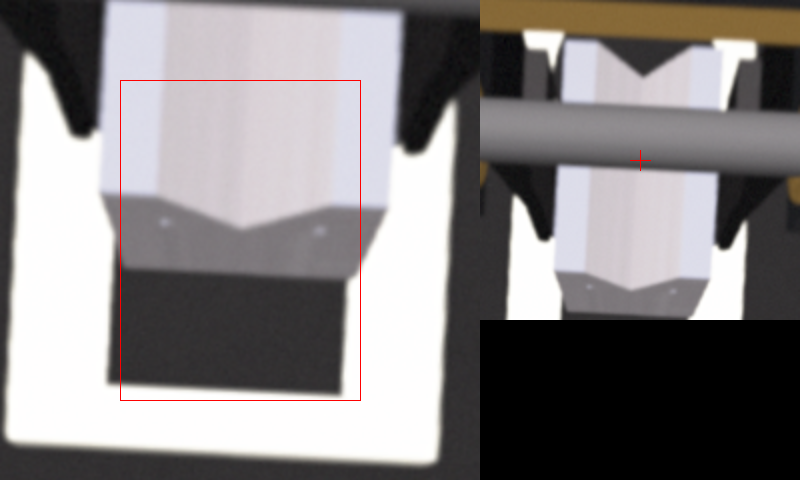

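Request:
drive_tool --pt "30 2.2 1.7 -20 0 0 0" --pt "30 0 0 -28 0 0 0" --pt "30 0 0 -16 0 0 0" --pt "30 0 0 -8 0 0 0" --pt "30 0 0 -3 0 0 0"

```text
time_s: 17.7
tcp_pos: [0.4629, 0.3374, 0.0462]
ee_rot: [[-0.999, 0.053, -0.002], [0.053, 0.999, -0.003], [0.002, -0.003, -1.0]]
wrist_force: [0.9, 0.4, -4.9]
gripper_width: 0.455
gripper_force: 30.0
```

Request:
drive_tool --pt "30 0 0 -1.5 0 0 0" --pt "30 0 0 0 0 0 0" --pt "30 0 0 0 0 0 0"

```text
time_s: 17.95
tcp_pos: [0.4638, 0.3398, 0.0477]
ee_rot: [[-0.999, 0.051, 0.002], [0.051, 0.999, 0.002], [-0.002, 0.002, -1.0]]
wrist_force: [-0.8, -0.6, -3.9]
gripper_width: 0.461
gripper_force: 30.0
```

Request:
drive_tool --pt "30 -0.8 0 -1.5 0 0 0" --pt "30 0 0 -1 0 0 0" --pt "30 0 0 0 0 0 0"

```text
time_s: 18.2
tcp_pos: [0.4621, 0.3395, 0.0443]
ee_rot: [[-0.999, 0.051, 0.0], [0.051, 0.999, 0.0], [-0.0, 0.0, -1.0]]
wrist_force: [0.6, 0.2, -4.3]
gripper_width: 0.455
gripper_force: 30.0
```

Request:
drive_tool --pt "30 0 0 -1 0 0 0" --pt "30 0 0 0 0 0 0" --pt "30 0 0 0 0 0 0"

```text
time_s: 18.45
tcp_pos: [0.4621, 0.3394, 0.043]
ee_rot: [[-0.999, 0.051, -0.0], [0.051, 0.999, -0.0], [0.0, -0.0, -1.0]]
wrist_force: [-0.6, -0.0, -4.5]
gripper_width: 0.454
gripper_force: 30.0
```

Request:
drive_tool --pt "30 0 0 -0.7 0 0 0" --pt "30 0 0 0 0 0 0"

```text
time_s: 18.62
tcp_pos: [0.4622, 0.3395, 0.0429]
ee_rot: [[-0.999, 0.051, 0.0], [0.051, 0.999, 0.0], [-0.0, 0.0, -1.0]]
wrist_force: [-1.6, -0.7, 0.3]
gripper_width: 0.46
gripper_force: 30.0
```

Request:
drive_tool --pt "60 0 0 0 0 0 0" --pt "75 0 0 0 0 0 0" --pt "75 0 0 0 0 0 0" --pt "75 0 0 0 0 0 0"

```text
time_s: 18.95
tcp_pos: [0.4626, 0.3397, 0.0427]
ee_rot: [[-0.999, 0.051, 0.001], [0.051, 0.999, 0.001], [-0.001, 0.001, -1.0]]
wrist_force: [0.1, -0.1, -0.0]
gripper_width: 0.674
gripper_force: 0.0
```

Request:
drive_tool --pt "80 0 0 20 0 0 0" --pt "100 0 0 40 0 0 0" --pt "100 0 0 40 0 0 0" --pt "100 -30 0 20 0 0 0" --pt "100 0 0 0 0 0 0"

```text
time_s: 19.37
tcp_pos: [0.4318, 0.3411, 0.1681]
ee_rot: [[-0.999, 0.05, 0.006], [0.05, 0.999, 0.008], [-0.005, 0.008, -1.0]]
wrist_force: [-1.5, 0.2, -0.7]
gripper_width: 0.971
gripper_force: 0.0
```

Run:
```python
from h import *
s=sense();p=s['tcp_pos'];print(p,s['ee_rot'][:,1])
c=cam('wrist');W=world(c)
k=np.isfinite(W[...,2])&(W[...,2]>.042)&(W[...,2]<.058)&(np.hypot(W[...,0]-.462,W[...,1]-.339)<.045);r=cv2.minAreaRect(W[k][:,:2].astype(np.float32)*1e3);print(k.sum(),np.median(W[k][:,2]),r)
b=cv2.resize(ortho(c,.462,.339,.014,.06),(400,400));cv2.imwrite('pics/w8.png',b[:,:,::-1])
```

```text
[0.43178261 0.34109929 0.16805738] [0.0497359  0.99872857 0.00822114]
2924 0.04858430241704028 ((462.6542663574219, 339.8294372558594), (40.72492218017578, 59.49430847167969), 86.89360809326172)
```

View pics/w8.png

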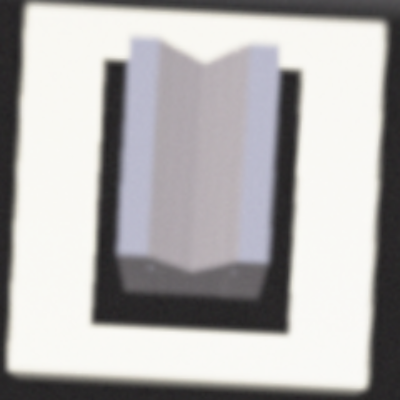

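The large V-block is centred on pad B, with its base at ortho (192,297) and pad edges even to about 2 mm. Now the steel test block.

Request:
drive_tool --pt "100 8.4 -35.5 0 0 0 0" --pt "100 8.4 -35.5 0 0 0 0" --pt "100 8.4 -35.5 0 0 0 0" --pt "100 8.4 -35.5 0 0 0 0" --pt "100 8.4 -35.5 0 0 0 0"

```text
time_s: 19.83
tcp_pos: [0.4742, 0.16, 0.1613]
ee_rot: [[-0.999, 0.051, -0.001], [0.051, 0.999, -0.001], [0.001, -0.001, -1.0]]
wrist_force: [0.5, 0.4, -0.4]
gripper_width: 0.997
gripper_force: 0.0
```

Request:
drive_tool --pt "100 8.4 -35.5 0 0 0 0" --pt "100 8.4 -35.5 0 0 0 0" --pt "100 8.4 -35.5 0 0 0 0" --pt "100 8.4 -35.5 0 0 0 0" --pt "100 8.4 -35.5 0 0 0 0"

```text
time_s: 20.25
tcp_pos: [0.5161, -0.0177, 0.1613]
ee_rot: [[-0.999, 0.051, -0.002], [0.051, 0.999, -0.0], [0.002, -0.001, -1.0]]
wrist_force: [-0.4, 0.5, 0.1]
gripper_width: 0.999
gripper_force: 0.0
```

Request:
drive_tool --pt "100 0 0 0 0 0 0" --pt "100 0 0 0 0 0 0" --pt "100 0 0 0 0 0 0"

```text
time_s: 20.5
tcp_pos: [0.5159, -0.016, 0.1613]
ee_rot: [[-0.999, 0.052, -0.002], [0.052, 0.999, -0.0], [0.002, -0.0, -1.0]]
wrist_force: [-0.4, 0.4, -0.5]
gripper_width: 1.002
gripper_force: 0.0
```

Run:
```python
from h import *
s=sense();p=s['tcp_pos'];print(p,s['ee_rot'][:,1])
c=cam('wrist');W=world(c)
k=np.isfinite(W[...,2])&(W[...,2]>.011)&(W[...,2]<.026)&(np.hypot(W[...,0]-.552,W[...,1]+.014)<.036);print(k.sum(),np.median(W[k][:,2]),cv2.minEnclosingCircle(W[k][:,:2].astype(np.float32)*1e3))
cv2.imwrite('pics/w9.png',c['frame'][:,:,::-1])
```

```text
[ 0.51592634 -0.01599436  0.16133326] [ 5.22557164e-02  9.98633665e-01 -3.77865374e-04]
3106 0.017253295962519812 ((552.4354858398438, -12.162262916564941), 27.065570831298828)
```

View pics/w9.png

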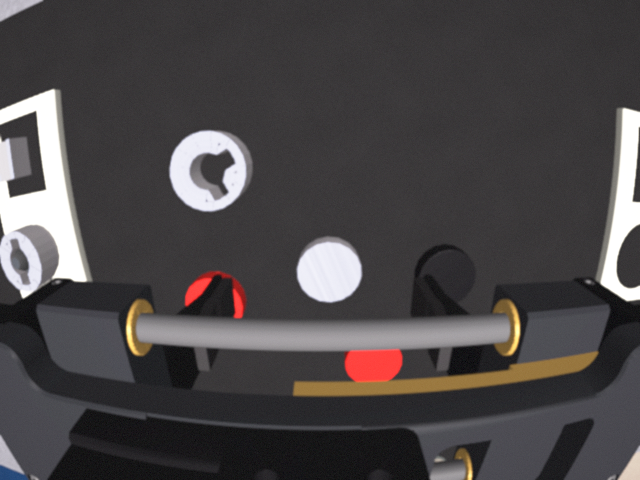

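Candidates: steel disc (330,270), red (215,300) and (373,360), black (445,272). The steel one fits the description, as the test block is plain steel.

Request:
drive_tool --pt "100 18 1.4 -20 0 0 0" --pt "92 18 1.3 -25 0 0 0" --pt "88 0 0 -38 0 0 0" --pt "88 0 0 -30 0 0 0" --pt "88 0 0 -16 0 0 0"

```text
time_s: 20.97
tcp_pos: [0.5499, -0.0118, 0.0294]
ee_rot: [[-0.999, 0.05, -0.006], [0.05, 0.999, -0.001], [0.006, -0.001, -1.0]]
wrist_force: [-0.6, 0.4, 0.1]
gripper_width: 0.886
gripper_force: 0.0
```

Request:
drive_tool --pt "88 0 0 -7 0 0 0" --pt "88 0 0 0 0 0 0" --pt "88 0 0 0 0 0 0"

```text
time_s: 21.22
tcp_pos: [0.5528, -0.012, 0.0269]
ee_rot: [[-0.999, 0.049, 0.001], [0.049, 0.999, -0.0], [-0.001, -0.0, -1.0]]
wrist_force: [0.4, -0.5, 0.8]
gripper_width: 0.882
gripper_force: 0.0
```

Request:
drive_tool --pt "88 -0.5 -1 -3 0 0 0" --pt "88 0 0 -2 0 0 0" --pt "60 0 0 0 0 0 0" --pt "45 0 0 0 0 0 0" --pt "45 0 0 0 0 0 0"

```text
time_s: 21.63
tcp_pos: [0.552, -0.0139, 0.0219]
ee_rot: [[-0.999, 0.051, 0.001], [0.051, 0.999, 0.0], [-0.001, 0.0, -1.0]]
wrist_force: [-0.1, 0.3, -0.3]
gripper_width: 0.733
gripper_force: 0.0
```

Request:
drive_tool --pt "45 0 0 0 0 0 0" --pt "45 0 0 0 0 0 0" --pt "45 0 0 0 0 0 0"

```text
time_s: 21.88
tcp_pos: [0.5519, -0.0138, 0.0216]
ee_rot: [[-0.999, 0.051, 0.001], [0.051, 0.999, 0.0], [-0.001, 0.0, -1.0]]
wrist_force: [0.1, 1.1, 2.7]
gripper_width: 0.608
gripper_force: 30.0
```

Request:
drive_tool --pt "45 0 0 25 0 0 0" --pt "45 0 0 40 0 0 0" --pt "45 0 0 30 0 0 0" --pt "45 1.1 38.5 0 0 0 0" --pt "45 1.1 38.5 0 0 0 0"

```text
time_s: 22.3
tcp_pos: [0.5546, 0.0627, 0.1184]
ee_rot: [[-0.998, 0.056, 0.004], [0.056, 0.998, 0.002], [-0.004, 0.002, -1.0]]
wrist_force: [0.2, 0.9, -3.0]
gripper_width: 0.609
gripper_force: 30.0
```

Request:
drive_tool --pt "45 1.1 38.5 0 0 0 0" --pt "45 1.1 38.5 0 0 0 0" --pt "45 1.1 38.5 0 0 0 0" --pt "45 1.1 38.5 0 0 0 0" --pt "45 1.1 38.5 0 0 0 0"

```text
time_s: 22.72
tcp_pos: [0.5584, 0.257, 0.1155]
ee_rot: [[-0.999, 0.051, -0.002], [0.051, 0.999, -0.001], [0.002, -0.001, -1.0]]
wrist_force: [0.6, -0.7, -1.5]
gripper_width: 0.609
gripper_force: 30.0
```

Request:
drive_tool --pt "45 1.1 38.5 0 0 0 0" --pt "45 1.1 38.5 0 0 0 0" --pt "45 0 0 0 0 0 0" --pt "45 0 0 0 0 0 0" --pt "45 0 0 0 0 0 0"

```text
time_s: 23.13
tcp_pos: [0.5606, 0.332, 0.115]
ee_rot: [[-0.999, 0.051, -0.002], [0.051, 0.999, -0.002], [0.002, -0.002, -1.0]]
wrist_force: [-0.7, 0.2, -2.8]
gripper_width: 0.608
gripper_force: 30.0
```

Run:
```python
from h import *
s=sense();p=s['tcp_pos'];print(p,s['ee_rot'][:,1],s['gripper_width'])
c=cam('wrist');pickle.dump(c,open('w10.pkl','wb'))
bb=cv2.resize(ortho(c,.5615,.334,.014,.06),(480,480))
q=cv2.resize(ortho(c,p[0],p[1],p[2]-.004,.04),(320,320))
cv2.circle(q,(160,160),108,(255,0,0),1);cv2.circle(bb,(240,240),156,(255,0,0),1)
cv2.imwrite('pics/w10.png',np.hstack([bb,np.vstack([q,np.zeros((160,320,3),np.uint8)])])[:,:,::-1])
```

```text
[0.56062282 0.33203707 0.11498786] [ 0.05092813  0.99870032 -0.00199881] 0.6075909210811907
```

View pics/w10.png

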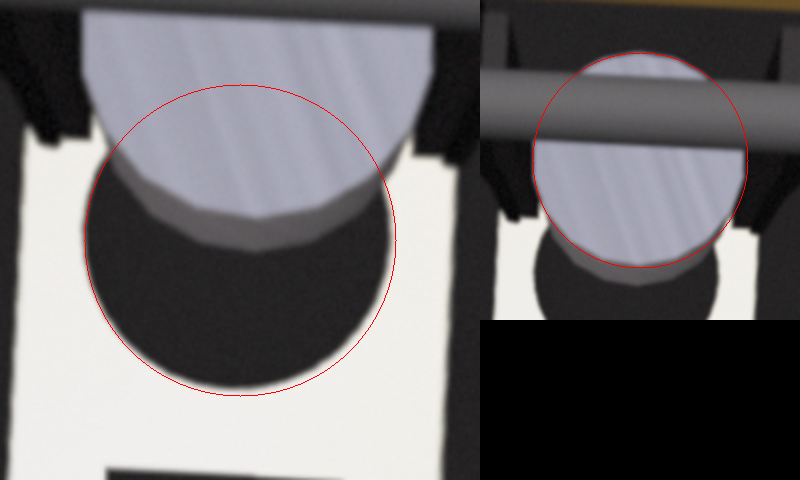

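Request:
drive_tool --pt "45 2.1 2.4 -20 0 0 0" --pt "45 0 0 -28 0 0 0" --pt "45 0 0 -16 0 0 0" --pt "45 0 0 -8 0 0 0" --pt "45 0 0 -2 0 0 0"

```text
time_s: 23.6
tcp_pos: [0.563, 0.3328, 0.0405]
ee_rot: [[-0.999, 0.053, -0.003], [0.053, 0.999, -0.003], [0.003, -0.003, -1.0]]
wrist_force: [0.2, 0.2, -2.6]
gripper_width: 0.608
gripper_force: 30.0
```

Request:
drive_tool --pt "45 0 0 0 0 0 0" --pt "45 0 0 0 0 0 0" --pt "45 0 0 0 0 0 0"

```text
time_s: 23.85
tcp_pos: [0.5646, 0.3354, 0.044]
ee_rot: [[-0.999, 0.051, 0.002], [0.051, 0.999, 0.002], [-0.002, 0.002, -1.0]]
wrist_force: [-0.1, -0.7, -3.1]
gripper_width: 0.609
gripper_force: 30.0
```

Need about 8 mm more.

Request:
drive_tool --pt "45 -1.5 -0.7 -3 0 0 0" --pt "45 0 0 -2 0 0 0" --pt "45 0 0 -1.5 0 0 0" --pt "45 0 0 0 0 0 0" --pt "45 0 0 0 0 0 0"

```text
time_s: 24.27
tcp_pos: [0.5621, 0.3344, 0.0358]
ee_rot: [[-0.999, 0.051, -0.0], [0.051, 0.999, -0.0], [0.0, -0.0, -1.0]]
wrist_force: [0.1, 0.7, -2.3]
gripper_width: 0.609
gripper_force: 30.0
```

Request:
drive_tool --pt "45 0 0 -1 0 0 0" --pt "45 0 0 0 0 0 0" --pt "45 0 0 0 0 0 0"

```text
time_s: 24.52
tcp_pos: [0.5622, 0.3344, 0.0357]
ee_rot: [[-0.999, 0.051, 0.0], [0.051, 0.999, 0.0], [-0.0, 0.0, -1.0]]
wrist_force: [-2.6, -1.0, 4.3]
gripper_width: 0.61
gripper_force: 30.0
```

Contact. Release, back off, and do a final check from the top camera with the arm clear.

Request:
drive_tool --pt "70 0 0 0 0 0 0" --pt "85 0 0 0 0 0 0" --pt "85 0 0 0 0 0 0" --pt "85 0 0 0 0 0 0" --pt "85 0 0 20 0 0 0"

```text
time_s: 24.93
tcp_pos: [0.56, 0.3325, 0.0506]
ee_rot: [[-0.999, 0.052, -0.007], [0.052, 0.999, -0.005], [0.006, -0.005, -1.0]]
wrist_force: [-0.4, 0.2, -0.2]
gripper_width: 0.829
gripper_force: 0.0
```

Request:
drive_tool --pt "90 0 0 40 0 0 0" --pt "100 0 0 40 0 0 0" --pt "100 -30 0 25 0 0 0" --pt "100 -30 0 25 0 0 0" --pt "100 -30 0 20 0 0 0"

```text
time_s: 25.35
tcp_pos: [0.4719, 0.3345, 0.2067]
ee_rot: [[-0.999, 0.052, 0.002], [0.052, 0.999, 0.002], [-0.002, 0.002, -1.0]]
wrist_force: [-0.2, 1.1, 1.3]
gripper_width: 0.991
gripper_force: 0.0
```

Request:
drive_tool --pt "100 -20 -35 5 0 0 0" --pt "100 -20 -35 5 0 0 0" --pt "100 -15 -35 0 0 0 0" --pt "100 0 -35 0 0 0 0" --pt "100 0 -35 0 0 0 0"

```text
time_s: 25.77
tcp_pos: [0.4162, 0.158, 0.2153]
ee_rot: [[-0.999, 0.049, 0.001], [0.049, 0.999, 0.001], [-0.001, 0.001, -1.0]]
wrist_force: [0.1, 0.3, -0.2]
gripper_width: 1.002
gripper_force: 0.0
```

Request:
drive_tool --pt "100 0 -38 0 0 0 0" --pt "100 0 -38 0 0 0 0" --pt "100 0 -38 0 0 0 0" --pt "100 0 0 0 0 0 0" --pt "100 0 0 0 0 0 0"

```text
time_s: 26.18
tcp_pos: [0.4171, 0.0436, 0.215]
ee_rot: [[-0.998, 0.055, 0.001], [0.055, 0.998, 0.0], [-0.001, 0.0, -1.0]]
wrist_force: [-0.5, -0.2, 0.7]
gripper_width: 0.997
gripper_force: 0.0
```

Run:
```python
from h import *
s=sense();print(s['tcp_pos'],s['time_s'])
c=cam('top');W=world(c)
for n,x,y,h,R in [('hub',.5215,-.312,.046,.04),('vS',.422,-.314,.040,.033),('vL',.461,.338,.05,.045),('disc',.5615,.334,.032,.038),('cor',.4596,-.1047,.028,.04)]:
    k=np.isfinite(W[...,2])&(abs(W[...,2]-h)<.005)&(np.hypot(W[...,0]-x,W[...,1]-y)<R);w=W[k]
    if len(w)>5: r=cv2.minAreaRect(w[:,:2].astype(np.float32)*1e3);print(n,len(w),round(np.median(w[:,2]),4),np.round(r[0],1),np.round(r[1],1),round(r[2],1))
    else: print(n,len(w))
cv2.imwrite('pics/end.png',cv2.resize(c['frame'][150:340,120:500],(800,400))[:,:,::-1])
```

```text
[0.41712198 0.0436405  0.21496285] 26.1833
hub 490 0.0466 [ 523.  -312.9] [60.6 62.5] 0.9
vS 177 0.0394 [ 424.  -315.6] [37.2 27.6] 1.1
vL 341 0.0496 [460.2 337.3] [42.2 57.5] 87.5
disc 441 0.0325 [561.4 331.3] [53.1 52.5] 7.9
cor 415 0.0285 [ 459.6 -104.8] [60.2 60.9] 1.3
```

View pics/end.png

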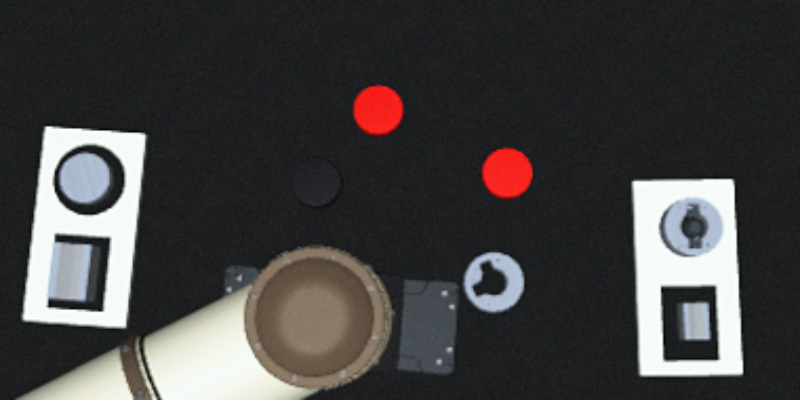

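The top view shows all four parts on their places: hub (692,226), small V-block (694,321), large V-block (75,272) and steel disc (86,178). Each is within about 1–3 mm of its centre, the corner hub is unmoved, and the arm is clear.

```bash
python3 -c "
from station import *
print(finish_job())"
```

```text
the job is handed in; nothing more can be done
None
```

I made up both kits in the order asked and handed the job in at about 26 s: hub fully down on its keys, both V-blocks upright and the steel test block on its round pad, each within about 3 mm of centre, with the non-fitting hub left untouched.

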